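# Lock a film reel onto its inspection plate with the clutch knob

### The job

A film reel lies on one of the two round inspection plates. Turn the black knob in the middle of that reel clockwise (seen from above) until the screw is home and its slip clutch starts clicking, then stop within two or three clicks and let go; do not grind the clutch on. Leave the knob of the empty plate as it is.

Things in the scene. Friction and masses are not known exactly. Their poses are not given: they have to be found in the camera images.
- reel_knob_grip (a point): Grip centre of the black knob amid the white reel (176 mm wide, top 38 mm below this point): on its vertical axis, 76 mm above the table. The knob's grip bar is 50 long, 14 thick, from 22 mm below to 12 mm above this point, on a grey cap 52 mm wide. Site turns with the knob: x along the bar, y across it (grip so), z up. The plate is fixed, axis 0.50-0.62 m ahead, 0.12-0.22 m to the left or right.
- reel_screw (a joint): Turn (rad) of the screw under that knob, growing clockwise from above. Starts at 0.1 to 0.7; hard stop (home) at 1.0. Friction 0.03 N m, stays where left. It carries a bright collar with a nub at its edge, which at home points at the white rib on the fixed dark washer below (84 mm across, top 34 mm below the grip centre).
- reel_clutch (a joint): Slip (rad) of the knob over its screw, growing clockwise; starts at 0, bar in line with the nub. The clutch holds 0.2 N m: knob and screw turn together till the screw is home (0.3 to 0.9 rad), then the knob alone, at a steady 0.2 N m. Each 0.2 rad of slip is one click (no bump is felt); 0.4 is good, over 0.7 too much. Turning back unscrews the screw.
- bare_screw (a joint): Turn (rad) of the screw on the empty plate, growing clockwise from above; starts at 0. That plate is a bare grey-painted disc 196 mm across with the same spindle, washer and knob at the same height, on the other side of the robot's centre line (0.50-0.62 m ahead, 0.12-0.22 m to the side). To be left alone.
There are look-alikes about, which are no part of the job. Leave any purple or turquoise look-alike of the part that bears reel_knob_grip alone. Leave any red or turquoise look-alike of the part that bears bare_screw alone.

How it is judged:
By the outcome, as a careful person would: the job done as asked, in the order asked, and still so for the second after the job is handed in, with the robot touching nothing.
It also fails if it takes over 35 s, if anything falls off the work surface, if the arm or the gripper's body presses on something with over 40 N, if the wrist force passes 120 N, or if a joint passes its speed limit or range.

### The arm

A 6-joint arm with a two-finger parallel gripper is mounted at the origin on the work surface. World frame = base frame: x ahead of the robot, y to its left, z up, the work surface at z = 0. Lengths are in m, angles in rad, forces in N, time in s.
With the tool pointing down it reaches from about 0.3 to 0.875 m from the base axis. Payload 6.4 kg.
Tool frame: the origin (TCP) lies midway between the tips of the shut fingers; the grasp point (between the pads) lies 19 mm behind it; z points along the fingers, y is the direction in which the jaws open and shut (so a half turn about z gives the same grasp; the last joint's range is limited). The gripper opens to 85 mm and grips with 20 to 120 N. Pads are 22 mm wide; open, the fingers measure 114 mm over their backs; the gripper's body (76 mm by 85 mm) begins 54 mm behind the grasp point. The pads swing forward as they close: fully open they stand 13 mm farther back than shut.
Start: joints at [1.02, 0.181, 1.607, -0, 1.354, -0.206], TCP at [0.194, 0.541, 0.231] pointing down, gripper open.
Joint ranges: [-2.99, 2.99], [-0.89, 2.07], [0.3, 2.58], [-1.14, 4.28], [0, 2.63], [-3.12, 3.12]. Speed limits (rad/s): [2.57, 2.57, 3.01, 3.14, 3.14, 3.14].

### API

Orientations are given as a unit quaternion [w, x, y, z].
In Python, from bench import ctrl gives the robot as it stands.
- The arm moves only by the tool apply_moves, never from a script. Its argument "plan" is a list of rows, each an object with "translation": the shift along the tool's x, y, z in m, a list of three; "angular": the turn, a rotation vector about the tool's x, y, z in rad, a list of three; "hand": the finger opening in m, from 0 to 0.0854. In form: [{"translation": [x, y, z], "angular": [rx, ry, rz], "hand": hand}, ...]. A call has 1 to 10 rows; each row shifts and turns the commanded pose from where the row before left it, along the tool's axes as they then stand; what a row does not reach is not made up. A row lasts 1/8 s, in which the tool goes at most 62.5 mm and 10.7 degrees, less where a joint would pass 70% of its speed; a pose out of reach is approached as far as the arm can. A call with a gripper value outside its range is refused whole. The fingers move at their own pace and stop on an object; the grip force is fixed at half the most. Time passes only in rows, so rows that do not move let the fingers close. It gives the time, the measured TCP pose, the force and the opening at its end, in the units of the state.
- ctrl.get_obs(): the state, without advancing time (a new reading comes with each control period).
- ctrl.camera(name): name is "scene" or "top" or "wrist"; returns a dict with "img" (400x640x3 uint8, red, green, blue), "K" (3x3 intrinsics, pixels), "eye" and "orientation" of the camera in the world. Camera axes: x right, y up, looking along -z (the intrinsics and any distortion apply to the point x, -y, -z); pixel columns grow to the right and rows downward; lengths in m; the calibration is good to about 2 mm. A picture is of the moment at which its call begins. There is no depth.
- ctrl.hand_in(): hands the job in, once; it reports no verdict.
The state is a dict: "time_s": time; "q": joint angles; "dq": joint speeds; "joint_efforts": joint torques, N m; "eef_pos": TCP position; "eef_rot": TCP orientation; "wrist_force": force on the tool from outside, world axes, zero at the start; "torque": the same for the moment, N m; "opening": opening from 0.0 (shut) to 1.0 (fully open).
Only numpy, scipy, OpenCV 4.12 (cv2) and the standard library are available. Lean on these libraries where they do the work, as an engineer would, in place of code of your own. Each camera call takes 0.05 s, during which the arm holds its last target.

## Working session

There is one attempt and no reset: what is moved stays moved. The work goes in short steps, Python scripts to look and compute and a tool call to move; the robot and the scene stay as the last step left them, time stands still between calls to the robot, and variables do not carry over. Pictures are saved under pics/ and viewed, and the job is handed in when it is done.

Besides the shell and the picture viewer there is one more tool, called after "Call:" by a JSON object that holds its "name" and its "arguments", one argument or row to a line. apply_moves: Moves the arm, as the interface text tells. Its arguments: {"type":"object","properties":{"plan":{"type":"array","items":{"type":"object","properties":{"translation":{"type":"array","items":{"type":"number"}},"angular":{"type":"array","items":{"type":"number"}},"hand":{"type":"number"}}}}},"required":["plan"]}

```bash
ls; mkdir -p pics
cat > h.py <<'E'
import numpy as np, cv2, json
from bench import ctrl
from scipy.spatial.transform import Rotation as R
def snap(name,fn):
    c=ctrl.camera(name); cv2.imwrite('pics/'+fn+'.png',c['img'][:,:,::-1]); 
    np.savez('pics/'+fn+'.npz',**{k:np.asarray(v) for k,v in c.items() if k in('img','K','eye','orientation')}); return c
def load(fn): return dict(np.load('pics/'+fn+'.npz'))
def Rc(c):
    o=np.asarray(c['orientation']); return R.from_quat(np.r_[o[1:],o[0]]).as_matrix() if o.size==4 else o
def plane(c,u,v,z):
    K=np.asarray(c['K']);d=np.linalg.inv(K)@[u,v,1]; d=Rc(c)@np.array([d[0],-d[1],-d[2]]); e=np.asarray(c['eye']); return e+d*(z-e[2])/d[2]
def proj(c,p):
    q=Rc(c).T@(np.asarray(p)-c['eye']); q=c['K']@np.array([q[0],-q[1],-q[2]]); return q[:2]/q[2]
E
python3 - <<'E'
from h import *
for n in('scene','top','wrist'):
    c=snap(n,n+'0'); print(n,c['eye'],c['orientation'],c['K'],[k for k in c])
print(ctrl.get_obs())
E
```

```text
pics
scene [ 1.43213764 -0.28876589  0.98992621] [0.74724755 0.32251856 0.23299204 0.53227585] [[473.73593877   0.         314.53839026]
 [  0.         473.73593877 195.44269588]
 [  0.           0.           1.        ]] ['img', 'K', 'eye', 'orientation']
top [0.32148024 0.02231637 1.36229805] [-0.69582594 -0.0463482   0.03865468  0.71567026] [[371.93162005   0.         315.51780722]
 [  0.         371.93162005 200.90360628]
 [  0.           0.           1.        ]] ['img', 'K', 'eye', 'orientation']
wrist [0.13269206 0.56371767 0.3725045 ] [ 0.81092605 -0.10652844 -0.07431391  0.57055068] [[321.04421096   0.         318.78113633]
 [  0.         321.04421096 198.92523746]
 [  0.           0.           1.        ]] ['img', 'K', 'eye', 'orientation']
{'time_s': 0.15, 'q': array([ 1.01967422e+00,  1.81384460e-01,  1.60778511e+00,  1.93483368e-05,
        1.35379733e+00, -2.06259553e-01]), 'dq': array([-0.00034566, -0.00220359, -0.00531417,  0.00090875,  0.00012583,
       -0.00063364]), 'joint_efforts': array([ 1.19066277e-03, -4.45266223e+01, -3.51692426e+01, -4.07552989e-04,
        5.92104057e-03,  1.41872229e-05]), 'eef_pos': array([0.19411681, 0.54079044, 0.23057991]), 'eef_rot': array([-2.62809611e-04,  1.71580094e-01,  9.85169934e-01, -6.34949338e-04]), 'wrist_force': array([ 0.5523998 ,  0.2801683 , -0.00761154]), 'torque': array([ 0.02409026, -0.00597551,  0.03003477]), 'opening': 1.0004359172211088}
```

View pics/top0.png

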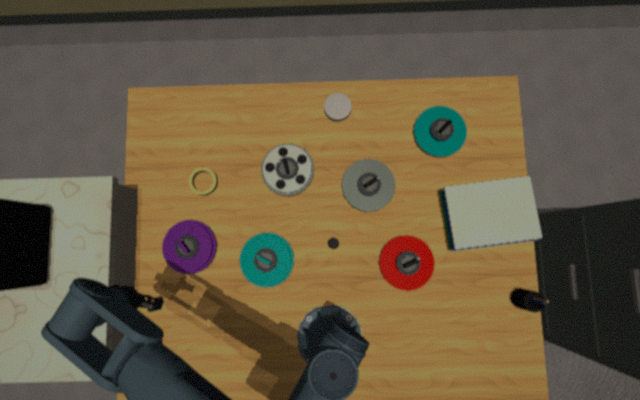

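View pics/scene0.png

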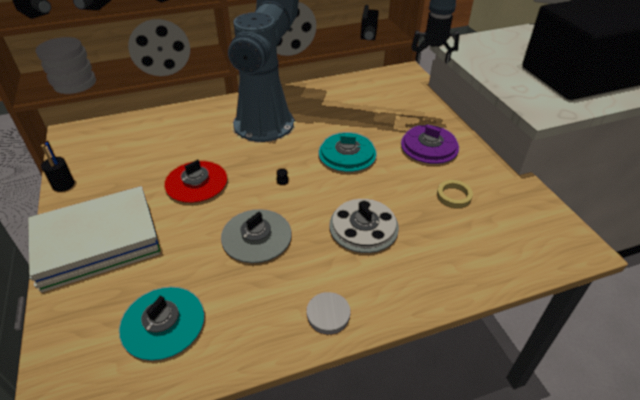

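The top view shows six knobs: white reel (288,169), grey bare plate (368,185), turquoise (441,131), turquoise (266,260), purple (189,246) and red (407,262). Only the white one with five dark holes fits the reel. I'll confirm it in an enlarged crop and measure it.

Run:
```python
from h import *
t=load('top0');s=load('scene0')
for n,c,x,y in(('t',t,288,169),('s',s,364,220)):
    im=c['img'][y-40:y+40,x-45:x+45,::-1]
    cv2.imwrite(f'pics/crop_{n}.png',cv2.resize(im,None,fx=7,fy=7,interpolation=cv2.INTER_CUBIC))
im=t['img'].astype(int)
m=((im.min(2)>120)&(im.max(2)-im.min(2)<40)).astype(np.uint8)
cs,_=cv2.findContours(m,cv2.RETR_EXTERNAL,cv2.CHAIN_APPROX_NONE)
for k in cs:
    if cv2.contourArea(k)>300:
        e=cv2.fitEllipse(k);print(e,plane(t,*e[0],0.038))
for uv in((288,168),(368,183)): print(uv,plane(t,*uv,.088))
for uv in((365,208),(256,219)): print(uv,plane(s,*uv,.088))
```

```text
((492.4934387207031, 212.31971740722656), (71.06889343261719, 102.63709259033203), 85.08519744873047) [ 0.42275737 -0.59277091  0.038     ]
((52.8592414855957, 270.3042907714844), (113.08098602294922, 222.92359924316406), 4.057775020599365) [0.26130644 0.97045166 0.038     ]
((337.5001220703125, 105.6679458618164), (23.258861541748047, 24.780853271484375), 94.44062805175781) [ 0.83402419 -0.05642213  0.038     ]
(288, 168) [0.59414991 0.12698043 0.088     ]
(368, 183) [ 0.53290637 -0.14942203  0.088     ]
(365, 208) [0.61154441 0.13283911 0.088     ]
(256, 219) [ 0.55466923 -0.15594193  0.088     ]
```

View pics/crop_t.png

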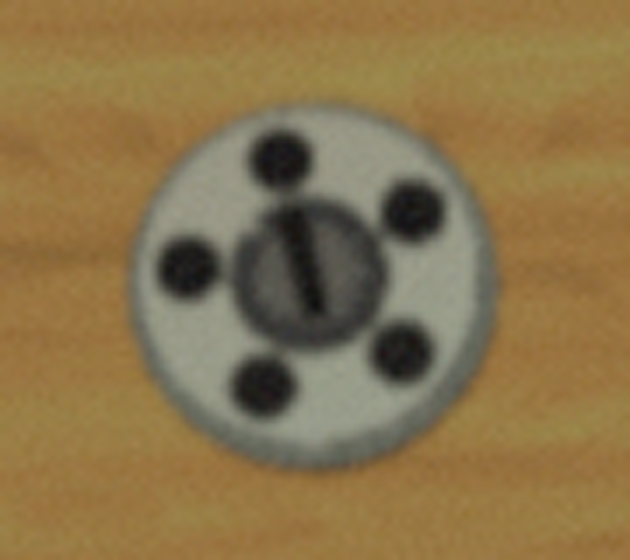

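View pics/crop_s.png

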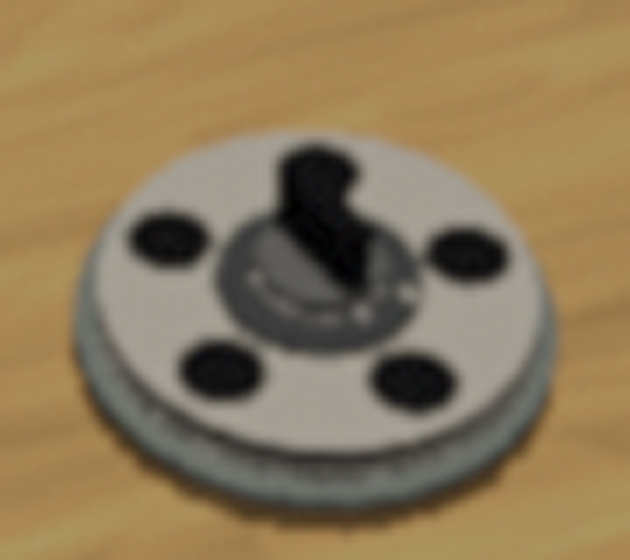

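The crops confirm the white reel with five holes, a black knob bar and a grey washer. The nub is at about scene crop (362,313) and the white rib at (408,293). Next I'll measure the centre.

Run:
```python
from h import *
for fn,(u,v) in(('top0',(288,169)),('scene0',(364,222))):
    c=load(fn);im=c['img'].astype(int)
    print(im[v-22:v+22:4,u].tolist())
    for th in (90,100,110,120):
        m=((im.min(2)>th)&(im.max(2)-im.min(2)<45)).astype(np.uint8)
        w=np.zeros_like(m);w[v-40:v+40,u-45:u+45]=1;m*=w
        cs,_=cv2.findContours(m,cv2.RETR_EXTERNAL,cv2.CHAIN_APPROX_NONE)
        k=max(cs,key=cv2.contourArea)[:,0]
        P=np.array([plane(c,*p,.038) for p in k])[:,:2]
        (x,y),r=cv2.minEnclosingCircle((P*1000).astype(np.float32))
        A=np.c_[2*P,np.ones(len(P))];s=np.linalg.lstsq(A,(P**2).sum(1),rcond=None)[0]
        print(fn,th,len(k),s[:2],2*np.sqrt(s[2]+s[:2]@s[:2]),x,y,2*r)
c=load('top0')
# bar direction
a=plane(c,243+290/7,129+215/7,.088);b=plane(c,243+318/7,129+310/7,.088);d=a-b
print(a,b,np.linalg.norm(d),np.arctan2(d[1],d[0]))
s=load('scene0')
n=plane(s,319+362/7,180+313/7,.045);r=plane(s,319+408/7,180+293/7,.043);print(n,r)
o=ctrl.get_obs();q=o['eef_rot'];print(R.from_quat(np.r_[q[1:],q[0]]).as_matrix())
```

```text
[[150, 151, 132], [137, 139, 120], [146, 145, 128], [57, 56, 54], [79, 74, 67], [49, 47, 44], [28, 26, 23], [66, 63, 59], [107, 112, 99], [152, 157, 137], [153, 157, 139]]
top0 90 146 [0.60327977 0.13484283] 0.18240873058302 602.9966430664062 134.2435760498047 188.6702880859375
top0 100 139 [0.60472825 0.13587705] 0.17645192111539304 603.682861328125 135.2561492919922 182.2173309326172
top0 110 307 [0.60493672 0.13583069] 0.1494808041662347 604.5568237304688 135.0745849609375 178.810791015625
top0 120 56 [0.57304764 0.19906073] 0.05971368737475434 573.8468017578125 198.80609130859375 94.30530548095703
[[109, 103, 94], [17, 17, 17], [20, 21, 20], [4, 5, 5], [13, 11, 11], [91, 90, 86], [66, 64, 62], [57, 59, 56], [160, 155, 144], [164, 158, 147], [164, 158, 147]]
scene0 90 172 [0.62020962 0.12872134] 0.19123807096580425 618.9246826171875 127.8773193359375 198.89163208007812
scene0 100 240 [0.61367674 0.12883019] 0.1807624594721291 616.865966796875 126.31758880615234 197.19935607910156
scene0 110 155 [0.60878965 0.13449803] 0.172859900253614 609.4141235351562 133.8151092529297 179.22390747070312
scene0 120 154 [0.60842236 0.1344895 ] 0.1714922697496506 608.1149291992188 134.68826293945312 175.2736358642578
[0.62406354 0.13894801 0.088     ] [0.57534829 0.12583246 0.088     ] 0.050449905041241694 0.26299287000755633
[0.63744402 0.14178109 0.045     ] [0.63180055 0.16419016 0.043     ]
[[-9.41120405e-01  3.38070766e-01 -7.35713588e-04]
 [ 3.38071433e-01  9.41119737e-01 -1.16088020e-03]
 [ 2.99934921e-04 -1.34125179e-03 -9.99999056e-01]]
```

Call:
{"name": "apply_moves", "arguments": {
  "plan": [
    {"translation":[-0.052,-0.024,0],"angular":[0,0,0],"hand":0.085},
    {"translation":[-0.052,-0.024,0],"angular":[0,0,0],"hand":0.085},
    {"translation":[-0.052,-0.024,0],"angular":[0,0,0],"hand":0.085},
    {"translation":[-0.052,-0.024,0],"angular":[0,0,0],"hand":0.085},
    {"translation":[-0.052,-0.024,0],"angular":[0,0,0],"hand":0.085},
    {"translation":[-0.052,-0.024,0],"angular":[0,0,0],"hand":0.085},
    {"translation":[-0.052,-0.024,0],"angular":[0,0,0],"hand":0.085},
    {"translation":[-0.052,-0.024,0],"angular":[0,0,0],"hand":0.085},
    {"translation":[-0.052,-0.024,0],"angular":[0,0,0],"hand":0.085},
    {"translation":[-0.052,-0.024,0],"angular":[0,0,0],"hand":0.085}
  ]
}}

```text
time_s: 1.4
eef_pos: [0.6036, 0.138, 0.231]
eef_rot: [-0.0, 0.172, 0.985, 0.0]
wrist_force: [-1.1, 0.2, 0.3]
opening: 1.0
```

Run:
```python
from h import *
c=snap('wrist','w1');o=ctrl.get_obs();print(o['time_s'],o['q'],o['eef_pos'],o['eef_rot'],c['eye'],o['wrist_force'])
print([proj(c,(.605,.135,z)) for z in(.088,.038)])
```

```text
1.45 [ 0.02542659  0.28308308  1.48444157 -0.00334745  1.3712696  -1.19543434] [0.60798772 0.13225381 0.23084618] [ 0.00169785  0.1737515   0.98478717 -0.00132962] [0.54217847 0.16081387 0.37303126] [-0.35493136 -5.26415031  0.6910775 ]
[array([315.26693964, 190.35095899]), array([315.73994285, 179.45253454])]
```

View pics/w1.png

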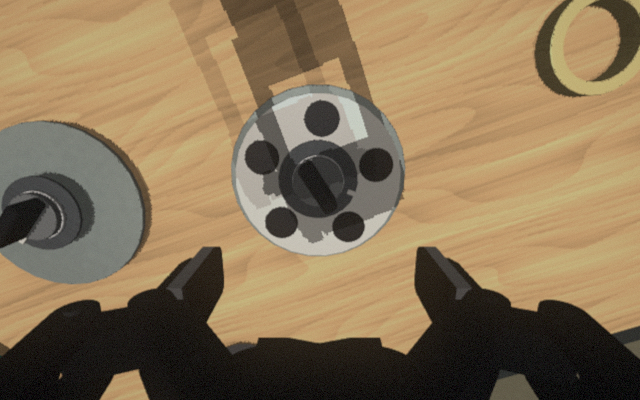

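Run:
```python
from h import *
c=snap('wrist','w2');o=ctrl.get_obs();print(o['eef_pos'],o['eef_rot'],c['eye'],o['wrist_force'])
im=c['img'];x0,y0=225,80
cv2.imwrite('pics/w2c.png',cv2.resize(cv2.convertScaleAbs(im[110:245,250:390,::-1],alpha=1.8),None,fx=4.4,fy=4.4,interpolation=cv2.INTER_CUBIC))
g=im.astype(int)
hsv=cv2.cvtColor(im,cv2.COLOR_RGB2HSV)
m=((hsv[:,:,1]<60)).astype(np.uint8);w=np.zeros_like(m);w[75:265,222:412]=1;m*=w
cs,_=cv2.findContours(m,cv2.RETR_EXTERNAL,cv2.CHAIN_APPROX_NONE);k=max(cs,key=cv2.contourArea)
print(cv2.minEnclosingCircle(k),cv2.fitEllipse(cv2.convexHull(k)))
for nm,z,D in(('disc',.038,.176),):
    e=cv2.fitEllipse(cv2.convexHull(k));print(plane(c,*e[0],z),e[1][0]/c['K'][0,0]*(c['eye'][2]-z))
# dark circle holes
```

```text
[0.60571365 0.13483387 0.23058333] [ 5.18923526e-04  1.74190702e-01  9.84711552e-01 -6.99944510e-04] [0.54618667 0.15577193 0.3726012 ] [ 0.23700496 -0.25320611  0.09008135]
((321.6844482421875, 163.52737426757812), 87.35221862792969) ((321.6628723144531, 163.50892639160156), (173.08639526367188, 174.3118133544922), 84.76012420654297)
[0.59610931 0.14027734 0.038     ] 0.1803954515105159
```

View pics/w2c.png

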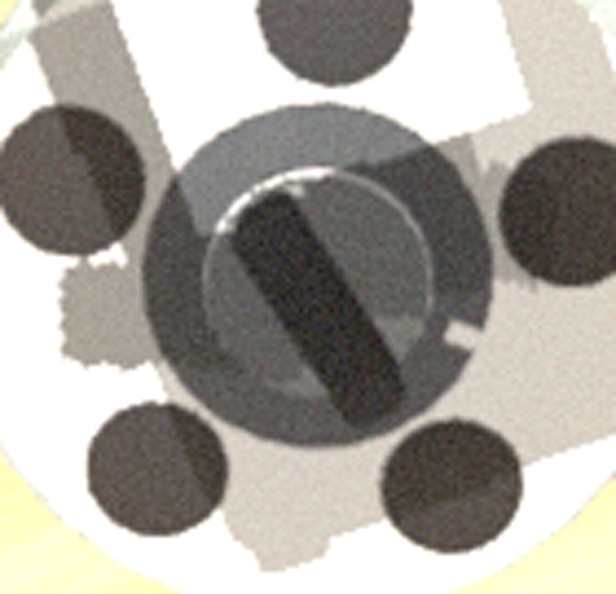

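Run:
```python
from h import *
c=snap('wrist','w3');o=ctrl.get_obs();print(o['eef_pos'],c['eye'],o['wrist_force'])
im=c['img']
cv2.imwrite('pics/w3c.png',cv2.resize(cv2.convertScaleAbs(im[130:230,265:375,::-1],alpha=2),None,fx=6,fy=6,interpolation=cv2.INTER_CUBIC))
hsv=cv2.cvtColor(im,cv2.COLOR_RGB2HSV)
m=((hsv[:,:,1]<60)).astype(np.uint8);w=np.zeros_like(m);w[75:265,222:412]=1;m*=w
cs,_=cv2.findContours(m,cv2.RETR_EXTERNAL,cv2.CHAIN_APPROX_NONE);k=max(cs,key=cv2.contourArea)
e=cv2.fitEllipse(cv2.convexHull(k));print(e,plane(c,*e[0],.038),plane(c,*e[0],.03))
s=load('scene0');im=s['img'];cv2.imwrite('pics/s0c.png',cv2.resize(cv2.convertScaleAbs(im[190:240,335:395,::-1],alpha=1.8),None,fx=12,fy=12,interpolation=cv2.INTER_CUBIC))
```

```text
[0.60383843 0.13704651 0.23038508] [0.54422785 0.15816771 0.3725117 ] [-0.49203169  0.2713232   0.06704604]
((319.9527587890625, 166.75244140625), (172.65457153320312, 173.96498107910156), 84.37210845947266) [0.59599847 0.1403331  0.038     ] [0.59723659 0.13990658 0.03      ]
```

View pics/w3c.png

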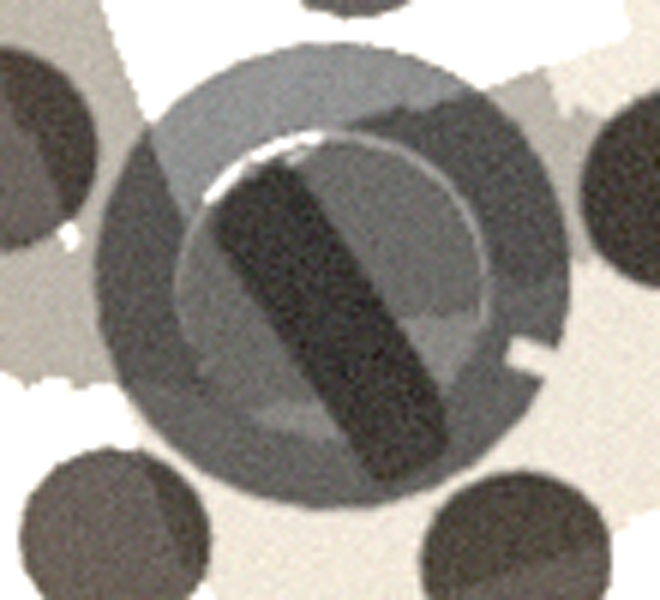

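View pics/s0c.png

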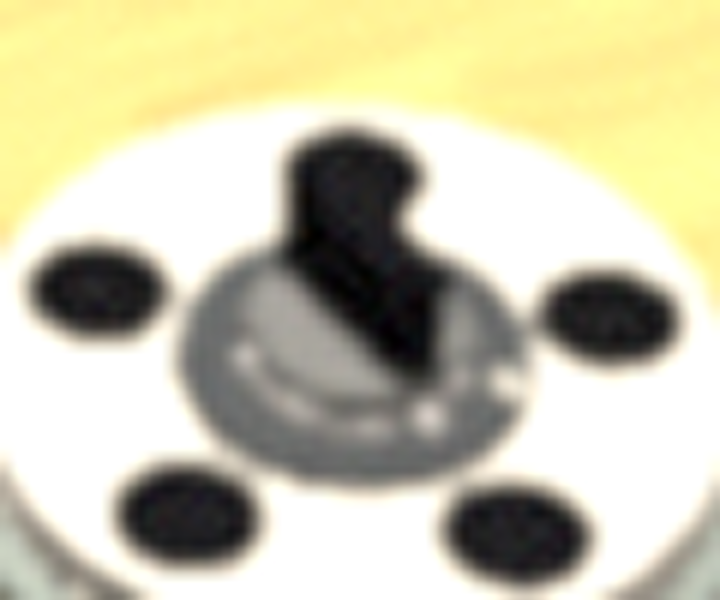

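Run:
```python
from h import *
c=load('w3');s=load('scene0');t=load('top0')
P=lambda c,u,v,z:plane(c,u,v,z)[:2]
print('rib w',P(c,265+525/6,130+355/6,.043),'washer ctr w',P(c,265+333/6,130+275/6,.042))
a,b=P(c,265+262/6,130+190/6,.088),P(c,265+410/6,130+460/6,.088);print('bar',a,b,np.arctan2(*(b-a)[::-1]),(a+b)/2)
print('rib s',P(s,335+508/12,190+380/12,.043),'nub s',P(s,335+430/12,190+418/12,.044))
im=s['img']
tiles=[]
for u,v in((256,232),(195,178),(348,150),(430,142),(160,318),(364,220)):
    tiles.append(cv2.resize(cv2.convertScaleAbs(im[v-25:v+25,u-33:u+33,::-1],alpha=1.8),(264,200),interpolation=cv2.INTER_CUBIC))
cv2.imwrite('pics/tiles.png',np.vstack([np.hstack(tiles[:3]),np.hstack(tiles[3:])]))
```

```text
rib w [0.62936861 0.16467715] washer ctr w [0.60457242 0.13780885]
bar [0.58052926 0.13512542] [0.62741944 0.14189388] 0.14335693986736017 [0.60397435 0.13850965]
rib s [0.63118041 0.16461607] nub s [0.63712064 0.14236241]
```

View pics/tiles.png

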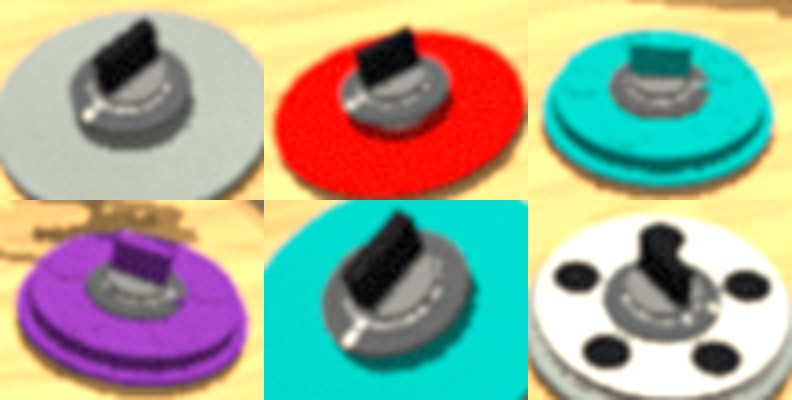

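On the reel the nub (scene crop 430,418) lies under the bar end, clockwise of the rib (508,380). That is the opposite of what the text implies for a screw that isn't home yet. On the bare plate, nub and rib coincide at 0, so the rib may mark 0 rather than home. I'll turn clockwise as asked and take home from the measured torque, watching the nub as a check. Before gripping I need the bar angle more exactly.

Run:
```python
from h import *
c=load('w3');im=c['img']
x0,y0=265,130
g=cv2.GaussianBlur(im[y0:230,x0:375],(3,3),0).max(2)
for th in(18,22,26,30):
    m=(g<th).astype(np.uint8)
    m[:, :25]=0;m[:,85:]=0
    n,l,st,ce=cv2.connectedComponentsWithStats(m)
    i=1+np.argmax(st[1:,4]);cs,_=cv2.findContours((l==i).astype(np.uint8),cv2.RETR_EXTERNAL,cv2.CHAIN_APPROX_NONE)
    k=max(cs,key=cv2.contourArea)
    r=cv2.minAreaRect(k);b=cv2.boxPoints(r)+[x0,y0]
    P=np.array([plane(c,*p,.088)[:2] for p in b])
    e=P[1]-P[0],P[2]-P[1];d=max(e,key=np.linalg.norm)
    print(th,st[i],r,[round(np.linalg.norm(v),4) for v in e],P.mean(0),np.mod(np.arctan2(d[1],d[0]),np.pi))
t=load('top0');g=t['img'][150:190,270:306].max(2);print(g.min())
```

```text
Traceback (most recent call last):
ValueError: attempt to get argmax of an empty sequence
```

Run:
```python
from h import *
c=load('w3');im=c['img']
x0,y0=265,130
g=cv2.GaussianBlur(im[y0:230,x0:375],(3,3),0).max(2)
print(g[45,30:85].tolist())
for th in(28,30,32,34,36):
    m=(g<th).astype(np.uint8)
    m[:, :25]=0;m[:,85:]=0
    n,l,st,ce=cv2.connectedComponentsWithStats(m)
    if n<2: continue
    i=l[50,57]
    cs,_=cv2.findContours((l==i).astype(np.uint8),cv2.RETR_EXTERNAL,cv2.CHAIN_APPROX_NONE)
    k=max(cs,key=cv2.contourArea)
    r=cv2.minAreaRect(k);b=cv2.boxPoints(r)+[x0,y0]
    P=np.array([plane(c,*p,.088)[:2] for p in b])
    e=P[1]-P[0],P[2]-P[1];d=max(e,key=np.linalg.norm)
    print(th,st[i],r,[round(np.linalg.norm(v),4) for v in e],P.mean(0),np.mod(np.arctan2(d[1],d[0]),np.pi))
```

```text
[64, 60, 57, 55, 53, 54, 55, 53, 48, 41, 33, 29, 28, 30, 30, 30, 30, 28, 27, 29, 32, 32, 31, 30, 30, 29, 28, 27, 28, 33, 41, 49, 54, 56, 55, 54, 53, 54, 54, 53, 53, 54, 54, 53, 52, 53, 54, 53, 54, 59, 63, 58, 50, 46, 44]
28 [    0     0   110   100 10947] ((54.49999237060547, 49.49999237060547), (108.99998474121094, 98.99998474121094), -0.0) [np.float64(0.0913), np.float64(0.0946)] [0.60076688 0.13800412] 1.220768684904125
30 [    0     0   110   100 10709] ((54.49999237060547, 49.49999237060547), (108.99998474121094, 98.99998474121094), -0.0) [np.float64(0.0913), np.float64(0.0946)] [0.60076688 0.13800412] 1.220768684904125
32 [ 37  29  35  44 581] ((53.43170928955078, 50.48536682128906), (45.73188018798828, 15.507354736328125), 57.094757080078125) [np.float64(0.0139), np.float64(0.0418)] [0.59987452 0.13747453] 0.22053222714902582
34 [ 37  29  37  47 742] ((55.152896881103516, 53.350616455078125), (52.98963928222656, 16.307729721069336), 56.97612762451172) [np.float64(0.0146), np.float64(0.0486)] [0.60300807 0.13805365] 0.22277124572399884
36 [ 36  28  38  51 823] ((55.3695182800293, 53.525611877441406), (54.12758255004883, 16.64324378967285), 57.094757080078125) [np.float64(0.0149), np.float64(0.0497)] [0.60324776 0.13818501] 0.22090144206351348
```

Call:
{"name": "apply_moves", "arguments": {
  "plan": [
    {"translation":[0,0,0],"angular":[0,0,-0.144],"hand":0.085},
    {"translation":[0,0,0],"angular":[0,0,-0.144],"hand":0.085},
    {"translation":[0,0,0],"angular":[0,0,-0.144],"hand":0.085},
    {"translation":[0,0,0],"angular":[0,0,-0.143],"hand":0.085},
    {"translation":[0,0,0.04],"angular":[0,0,0],"hand":0.085},
    {"translation":[0,0,0.04],"angular":[0,0,0],"hand":0.085},
    {"translation":[0,0,0.03],"angular":[0,0,0],"hand":0.085},
    {"translation":[0,0,0],"angular":[0,0,0],"hand":0.06},
    {"translation":[0,0,0],"angular":[0,0,0],"hand":0.06}
  ]
}}

```text
time_s: 2.68
eef_pos: [0.603, 0.1402, 0.1226]
eef_rot: [0.001, -0.115, 0.993, -0.0]
wrist_force: [-0.3, 0.5, 0.8]
opening: 0.706
```

Run:
```python
from h import *
c=snap('wrist','w4');o=ctrl.get_obs();q=o['eef_rot'];M=R.from_quat(np.r_[q[1:],q[0]]).as_matrix()
print(o['time_s'],o['q'],o['eef_pos'],M[:,0],o['wrist_force'],o['torque'],o['opening'])
snap('scene','s4')
```

```text
2.725 [ 3.67181588e-02  3.87256197e-01  1.57874639e+00  9.90901055e-05
  1.17276418e+00 -1.76490129e+00] [0.60357505 0.14008073 0.12326084] [-0.97348323 -0.22874135 -0.00279046] [ 0.46442101 -0.03882576 -0.24217714] [-0.0117713  -0.06027346 -0.00691642] 0.7019177417073608
```

View pics/w4.png

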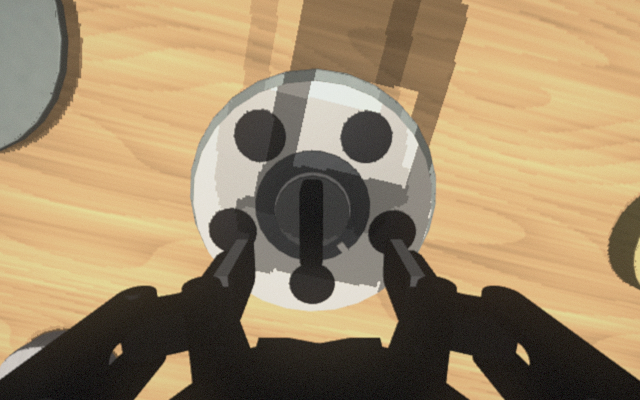

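View pics/s4.png

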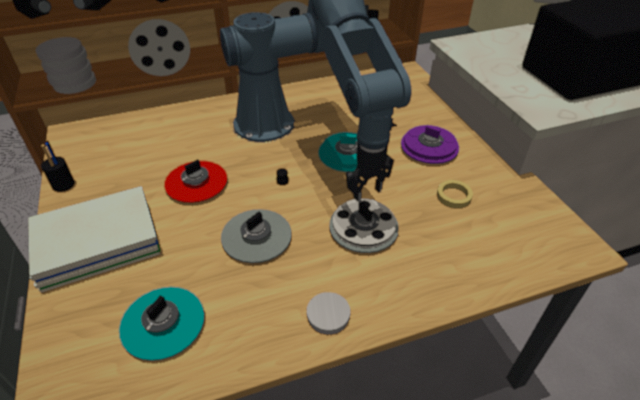

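Call:
{"name": "apply_moves", "arguments": {
  "plan": [
    {"translation":[0,-0.003,0],"angular":[0,0,0],"hand":0.05},
    {"translation":[0,0,0.03],"angular":[0,0,0],"hand":0.05},
    {"translation":[0,0,0.025],"angular":[0,0,0],"hand":0.05},
    {"translation":[0,0,0.007],"angular":[0,0,0],"hand":0.05},
    {"translation":[0,0,0],"angular":[0,0,0],"hand":0.05},
    {"translation":[0,0,0],"angular":[0,0,0],"hand":0.05}
  ]
}}

```text
time_s: 3.52
eef_pos: [0.6044, 0.1366, 0.0607]
eef_rot: [0.001, -0.115, 0.993, -0.0]
wrist_force: [0.7, -0.0, 0.5]
opening: 0.583
```

Run:
```python
from h import *
c=snap('wrist','w5');o=ctrl.get_obs();q=o['eef_rot'];M=R.from_quat(np.r_[q[1:],q[0]]).as_matrix()
print(o['time_s'],o['eef_pos'],M[:,0],o['wrist_force'],o['torque'],o['opening'])
```

```text
3.575 [0.60436191 0.13663164 0.06072622] [-0.97361963 -0.2281653  -0.00232466] [ 0.07445974  0.34250758 -0.36745237] [-0.01757462  0.01530464  0.00202728] 0.5792488715116823
```

View pics/w5.png

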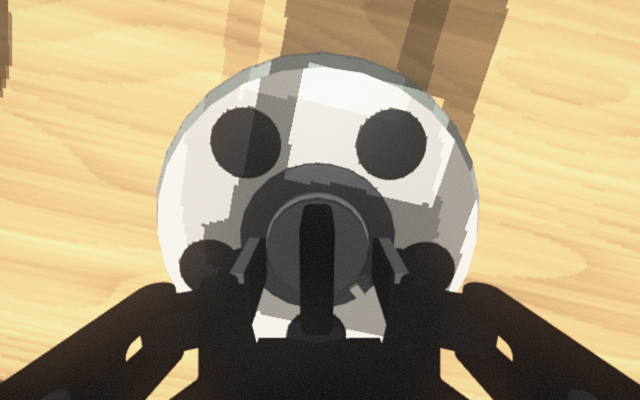

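The bar (about u 317) stands vertical and centred between the pads (253 and 387, middle 320). Closing now.

Call:
{"name": "apply_moves", "arguments": {
  "plan": [
    {"translation":[0,0,0],"angular":[0,0,0],"hand":0.03},
    {"translation":[0,0,0],"angular":[0,0,0],"hand":0.02},
    {"translation":[0,0,0],"angular":[0,0,0],"hand":0.01},
    {"translation":[0,0,0],"angular":[0,0,0],"hand":0.005},
    {"translation":[0,0,0],"angular":[0,0,0],"hand":0.005},
    {"translation":[0,0,0],"angular":[0,0,0],"hand":0.005}
  ]
}}

```text
time_s: 4.32
eef_pos: [0.6038, 0.1358, 0.0599]
eef_rot: [0.0, -0.115, 0.993, -0.001]
wrist_force: [-1.4, -6.6, 5.1]
opening: 0.152
```

```bash
cat > st.py <<'E'
from h import *
T=[];F=[];Y=[]
for i in range(1):
    o=ctrl.get_obs();q=o['eef_rot'];M=R.from_quat(np.r_[q[1:],q[0]]).as_matrix()
print(o['time_s'],o['eef_pos'].round(4),'yaw',round(float(np.arctan2(M[1,0],M[0,0])%(2*np.pi)),4),o['wrist_force'].round(2),o['torque'].round(3),o['opening'])
E
python3 st.py; python3 st.py
```

```text
4.325 [0.6038 0.1358 0.0599] yaw 3.3717 [-1.36 -6.58  5.12] [-0.877  0.151  0.044] 0.15245847194516118
4.325 [0.6038 0.1358 0.0599] yaw 3.3717 [-1.36 -6.58  5.12] [-0.877  0.151  0.044] 0.15245847194516118
```

Call:
{"name": "apply_moves", "arguments": {
  "plan": [
    {"translation":[0,-0.001,0],"angular":[0,0,0],"hand":0.005},
    {"translation":[0,0,0],"angular":[0,0,0.05],"hand":0.005},
    {"translation":[0,0,0],"angular":[0,0,0.05],"hand":0.005},
    {"translation":[0,0,0],"angular":[0,0,0],"hand":0.005}
  ]
}}

```text
time_s: 4.82
eef_pos: [0.6037, 0.1359, 0.0599]
eef_rot: [0.0, -0.065, 0.998, 0.0]
wrist_force: [-1.2, -1.4, 5.6]
opening: 0.152
```

```bash
python3 st.py
```

```text
4.825 [0.6037 0.1359 0.0599] yaw 3.2711 [-1.17 -1.43  5.57] [-0.127  0.25  -0.094] 0.15215943417417138
```

Call:
{"name": "apply_moves", "arguments": {
  "plan": [
    {"translation":[0,0,0],"angular":[0,0,0.05],"hand":0.005},
    {"translation":[0,0,0],"angular":[0,0,0.05],"hand":0.005}
  ]
}}

```text
time_s: 5.08
eef_pos: [0.6038, 0.1361, 0.0599]
eef_rot: [0.0, -0.014, 1.0, 0.0]
wrist_force: [-1.5, -0.5, 5.2]
opening: 0.153
```

```bash
python3 st.py
python3 - <<'E'
from h import *
snap('scene','s5');c=snap('wrist','w6')
s=load('s5');im=s['img'];cv2.imwrite('pics/s5c.png',cv2.resize(cv2.convertScaleAbs(im[190:240,335:395,::-1],alpha=1.8),None,fx=10,fy=10,interpolation=cv2.INTER_CUBIC))
E
python3 st.py
```

```text
5.075 [0.6038 0.1361 0.0599] yaw 3.1701 [-1.54 -0.45  5.21] [0.003 0.253 0.056] 0.1526905088444654
5.175 [0.6037 0.1361 0.0599] yaw 3.1706 [-2.12 -0.77  5.3 ] [-0.069  0.249 -0.066] 0.15397243558633053
```

View pics/s5c.png

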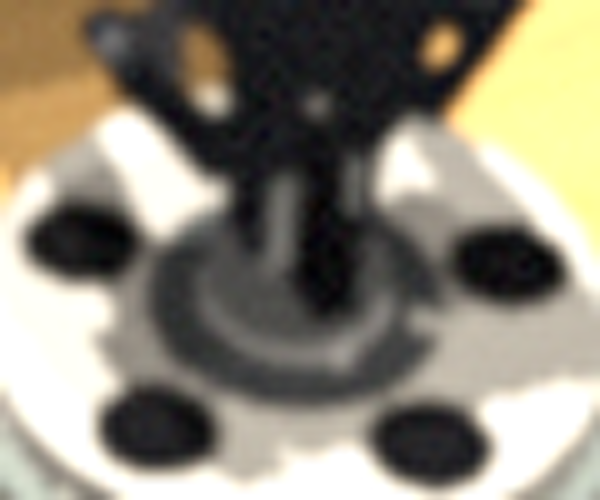

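View pics/w6.png

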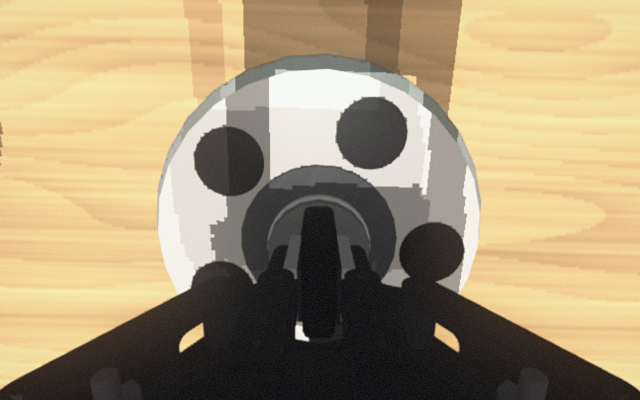

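```bash
echo "print('q6',round(float(o['q'][5]),4),'eff',o['joint_efforts'].round(4))" >> st.py
python3 st.py; for i in 1 2 3; do python3 -c "
from h import *
ctrl.camera('top')"; python3 st.py; done
```

```text
5.175 [0.6037 0.1361 0.0599] yaw 3.1706 [-2.12 -0.77  5.3 ] [-0.069  0.249 -0.066] 0.15397243558633053
q6 -1.5704 eff [  0.327  -50.378  -28.4748   0.1418  -0.489    0.3214]
5.225 [0.6037 0.1361 0.0599] yaw 3.1715 [-2.18 -1.19  6.09] [-0.048  0.254 -0.069] 0.15336939797524793
q6 -1.5712 eff [  0.3244 -50.3756 -28.4756   0.1391  -0.489    0.0795]
5.275 [0.6038 0.1361 0.0599] yaw 3.1716 [-1.84  0.11  4.74] [-0.057  0.334 -0.016] 0.1475901147621911
q6 -1.5714 eff [ 3.21500e-01 -5.03756e+01 -2.84763e+01  1.38100e-01 -4.89100e-01
 -5.80000e-03]
5.325 [0.6038 0.1361 0.0599] yaw 3.1716 [-1.52 -1.38  5.26] [-0.003  0.28  -0.08 ] 0.15603208578614605
q6 -1.5714 eff [ 3.17800e-01 -5.03769e+01 -2.84750e+01  1.37400e-01 -4.88800e-01
 -2.64000e-02]
```

Call:
{"name": "apply_moves", "arguments": {
  "plan": [
    {"translation":[0,0,0],"angular":[0,0,0.025],"hand":0.005},
    {"translation":[0,0,0],"angular":[0,0,0.025],"hand":0.005},
    {"translation":[0,0,0],"angular":[0,0,0.025],"hand":0.005},
    {"translation":[0,0,0],"angular":[0,0,0.025],"hand":0.005}
  ]
}}

```text
time_s: 5.82
eef_pos: [0.6038, 0.1363, 0.0599]
eef_rot: [0.0, 0.035, 0.999, 0.001]
wrist_force: [-1.9, -0.1, 5.2]
opening: 0.154
```

```bash
cat > st2.sh <<'E'
python3 st.py; for i in 1 2 3; do python3 -c "
from h import *
ctrl.camera('top')"; python3 st.py; done
E
bash st2.sh
```

```text
5.825 [0.6038 0.1363 0.0599] yaw 3.0709 [-1.89 -0.14  5.16] [0.027 0.238 0.069] 0.15369911587774346
q6 -1.4707 eff [ -0.205  -50.4278 -28.424   -0.052   -0.4253  -0.2338]
5.875 [0.6038 0.1363 0.0599] yaw 3.0699 [-0.21 -0.55  4.81] [ 0.01   0.225 -0.031] 0.15530013894905909
q6 -1.4696 eff [-8.52000e-02 -5.04213e+01 -2.84384e+01 -4.12000e-02 -4.35200e-01
 -6.75000e-02]
5.925 [0.6038 0.1363 0.0599] yaw 3.0711 [-1.76  0.71  5.8 ] [ 0.051  0.189 -0.035] 0.1516171619414154
q6 -1.4709 eff [-6.56000e-02 -5.04192e+01 -2.84327e+01 -4.62000e-02 -4.35900e-01
  1.42100e-01]
5.975 [0.6037 0.1363 0.0599] yaw 3.0715 [-2.07 -0.89  5.11] [ 0.092  0.269 -0.035] 0.15100243970308286
q6 -1.4714 eff [-7.1500e-02 -5.0419e+01 -2.8432e+01 -4.8300e-02 -4.3570e-01  2.3600e-02]
```

Call:
{"name": "apply_moves", "arguments": {
  "plan": [
    {"translation":[0,0,0],"angular":[0,0,0.025],"hand":0.005},
    {"translation":[0,0,0],"angular":[0,0,0.025],"hand":0.005},
    {"translation":[0,0,0],"angular":[0,0,0.025],"hand":0.005},
    {"translation":[0,0,0],"angular":[0,0,0.025],"hand":0.005}
  ]
}}

```text
time_s: 6.48
eef_pos: [0.6038, 0.1365, 0.0599]
eef_rot: [0.0, 0.085, 0.996, 0.001]
wrist_force: [-1.7, 1.2, 5.2]
opening: 0.152
```

```bash
bash st2.sh
```

```text
6.475 [0.6038 0.1365 0.0599] yaw 2.9713 [-1.67  1.15  5.19] [0.226 0.2   0.209] 0.1518272378593149
q6 -1.3709 eff [ -0.8909 -50.3474 -28.2718  -0.2146  -0.3506  -0.0633]
6.525 [0.6038 0.1365 0.0599] yaw 2.9702 [-1.09  0.68  4.6 ] [0.173 0.21  0.175] 0.15296384938607158
q6 -1.3698 eff [ -0.7742 -50.3403 -28.29    -0.2106  -0.3645   0.0971]
6.575 [0.6038 0.1365 0.0599] yaw 2.9713 [-1.38 -0.39  4.88] [0.202 0.22  0.034] 0.15222533215410083
q6 -1.371 eff [ -0.6479 -50.3271 -28.2907  -0.2519  -0.3748   0.2111]
6.625 [0.6038 0.1365 0.0599] yaw 2.9717 [-1.   -0.28  5.1 ] [0.146 0.224 0.001] 0.15353531755129882
q6 -1.3714 eff [ -0.6202 -50.3299 -28.2906  -0.2674  -0.3755   0.0647]
```

Call:
{"name": "apply_moves", "arguments": {
  "plan": [
    {"translation":[0,0,0],"angular":[0,0,0.025],"hand":0.005},
    {"translation":[0,0,0],"angular":[0,0,0.025],"hand":0.005},
    {"translation":[0,0,0],"angular":[0,0,0.025],"hand":0.005},
    {"translation":[0,0,0],"angular":[0,0,0.025],"hand":0.005}
  ]
}}

```text
time_s: 7.12
eef_pos: [0.6039, 0.1366, 0.0599]
eef_rot: [0.0, 0.135, 0.991, 0.001]
wrist_force: [-0.5, 1.0, 5.1]
opening: 0.156
```

```bash
bash st2.sh
python3 - <<'E'
from h import *
s=snap('scene','s6');im=s['img'];cv2.imwrite('pics/s6c.png',cv2.resize(cv2.convertScaleAbs(im[190:240,335:395,::-1],alpha=2.2),None,fx=12,fy=12,interpolation=cv2.INTER_CUBIC))
E
```

```text
7.125 [0.6039 0.1366 0.0599] yaw 2.8713 [-0.53  1.01  5.11] [0.418 0.135 0.183] 0.15610265368182794
q6 -1.2709 eff [ -1.3742 -50.3315 -28.1331  -0.4483  -0.2605  -0.0626]
7.175 [0.6039 0.1366 0.0599] yaw 2.8701 [-0.27  1.82  4.47] [0.337 0.191 0.098] 0.14941650526674252
q6 -1.2698 eff [ -1.2658 -50.3228 -28.153   -0.4464  -0.2765   0.0988]
7.225 [0.6039 0.1366 0.0599] yaw 2.8713 [-0.98  2.01  4.21] [0.37  0.182 0.046] 0.1548275217495789
q6 -1.271 eff [ -1.143  -50.3097 -28.1535  -0.4886  -0.2868   0.2131]
7.275 [0.6038 0.1366 0.0599] yaw 2.8716 [-1.31  1.53  4.54] [0.394 0.133 0.   ] 0.1501047414339521
q6 -1.2713 eff [ -1.1165 -50.3112 -28.1536  -0.5041  -0.2875   0.0668]
```

View pics/s6c.png

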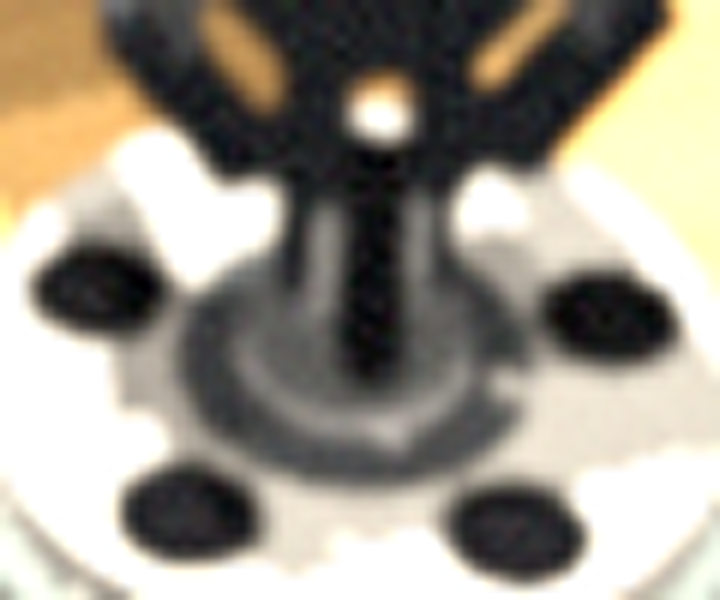

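Run:
```python
from h import *
s=load('scene0')
def cm(fn,x0,x1,y0,y1):
    c=load(fn)
    return c
for n,(u,v) in dict(start=(335+430/12,190+418/12),t02=(335+343/10,190+355/10),t05=(335+392/12,190+435/12)).items():
    p=plane(s,u-.5,v-.5,.044)-[.6055,.136,0];print(n,p[:2],np.hypot(*p[:2]),np.arctan2(p[1],p[0]))
```

```text
start [0.02944482 0.0058341 ] 0.03001722807511676 0.19560346090171296
t02 [0.03036446 0.00085648] 0.03037653389878305 0.02819903810049474
t05 [ 0.0314784  -0.00449049] 0.0317970782242668 -0.1416971884336042
```

Torque stepped from about 0.05 to about 0.2 N m between 0.30 and 0.40 rad of turn. The nub (angle 0.20, then 0.03, then -0.14) has gone about 0.34 and now trails the bar. So home was at about 0.35 and slip is about 0.15. I'll turn 0.25 more, then let go.

Call:
{"name": "apply_moves", "arguments": {
  "plan": [
    {"translation":[0,0,0],"angular":[0,0,0.05],"hand":0.005},
    {"translation":[0,0,0],"angular":[0,0,0.05],"hand":0.005},
    {"translation":[0,0,0],"angular":[0,0,0.05],"hand":0.005},
    {"translation":[0,0,0],"angular":[0,0,0.05],"hand":0.005},
    {"translation":[0,0,0],"angular":[0,0,0.05],"hand":0.005}
  ]
}}

```text
time_s: 7.95
eef_pos: [0.6041, 0.137, 0.0599]
eef_rot: [0.0, 0.258, 0.966, 0.001]
wrist_force: [-0.1, 4.1, 3.3]
opening: 0.155
```

```bash
bash st2.sh
python3 - <<'E'
from h import *
s=snap('scene','s7');im=s['img'];cv2.imwrite('pics/s7c.png',cv2.resize(cv2.convertScaleAbs(im[190:240,335:395,::-1],alpha=2.2),None,fx=12,fy=12,interpolation=cv2.INTER_CUBIC))
E
```

```text
7.95 [0.6041 0.137  0.0599] yaw 2.6204 [-0.1   4.13  3.29] [0.668 0.041 0.177] 0.15525316700943845
q6 -1.02 eff [ -2.2606 -50.627  -27.8319  -0.8909   0.0838  -0.3231]
8.0 [0.6041 0.137  0.0599] yaw 2.6185 [0.35 4.23 4.05] [ 0.74  -0.058  0.078] 0.15172194915975742
q6 -1.0181 eff [-2.49690e+00 -5.04169e+01 -2.76914e+01 -1.08310e+00  8.52000e-02
 -4.33000e-02]
8.05 [0.6041 0.137  0.0599] yaw 2.6214 [0.15 4.55 5.6 ] [ 0.883 -0.049 -0.029] 0.1518042243840355
q6 -1.0211 eff [ -2.8315 -50.1327 -27.4515  -1.3971   0.1133   0.3649]
8.1 [0.6041 0.137  0.0599] yaw 2.6225 [-0.64  4.97  5.93] [ 1.115 -0.149 -0.041] 0.15167828225622007
q6 -1.0222 eff [ -3.3756 -49.9013 -27.2373  -1.6636   0.1542   0.1339]
```

View pics/s7c.png

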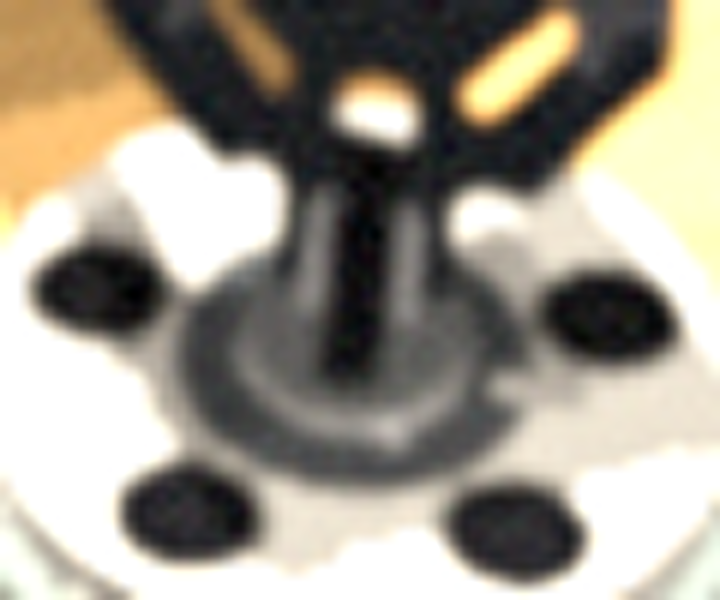

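The nub stays at (390,433) while the bar moved on: it is slipping as intended. Releasing and lifting.

Call:
{"name": "apply_moves", "arguments": {
  "plan": [
    {"translation":[0,0.0006,0],"angular":[0,0,0],"hand":0.005},
    {"translation":[0,0,0],"angular":[0,0,0],"hand":0.05},
    {"translation":[0,0,0],"angular":[0,0,0],"hand":0.05},
    {"translation":[0,0,0],"angular":[0,0,0],"hand":0.05},
    {"translation":[0,0,0],"angular":[0,0,0],"hand":0.05},
    {"translation":[0,0,-0.03],"angular":[0,0,0],"hand":0.05},
    {"translation":[0,0,-0.05],"angular":[0,0,0],"hand":0.05},
    {"translation":[0,0,-0.05],"angular":[0,0,0],"hand":0.05},
    {"translation":[0,0,0],"angular":[0,0,0],"hand":0.05},
    {"translation":[0,0,0],"angular":[0,0,0],"hand":0.05}
  ]
}}

```text
time_s: 9.4
eef_pos: [0.6035, 0.1361, 0.1888]
eef_rot: [-0.0, 0.257, 0.966, -0.0]
wrist_force: [-0.1, -0.4, -0.7]
opening: 0.589
```

```bash
python3 - <<'E'
from h import *
c=snap('wrist','w8');s=snap('scene','s8');im=c['img']
u,v=proj(c,(.605,.137,.06)).astype(int);print(u,v)
a=cv2.resize(cv2.convertScaleAbs(im[v-50:v+50,u-66:u+66,::-1],alpha=2),(792,600),interpolation=cv2.INTER_CUBIC)
b=cv2.resize(cv2.convertScaleAbs(s['img'][190:240,335:395,::-1],alpha=1.8),(480,400),interpolation=cv2.INTER_CUBIC)
cv2.imwrite('pics/w8c.png',a);cv2.imwrite('pics/s8c.png',b)
x0,y0=u-55,v-50
g=cv2.GaussianBlur(im[y0:y0+100,x0:x0+110],(3,3),0).max(2)
for th in(30,32,34,36,38):
    m=(g<th).astype(np.uint8)
    l=cv2.connectedComponents(m)[1]
    i=l[50,55]
    if i==0: continue
    cs,_=cv2.findContours((l==i).astype(np.uint8),cv2.RETR_EXTERNAL,cv2.CHAIN_APPROX_NONE)
    k=max(cs,key=cv2.contourArea)
    bx=cv2.boxPoints(cv2.minAreaRect(k))+[x0,y0]
    P=np.array([plane(c,*p,.088)[:2] for p in bx]);e=P[1]-P[0],P[2]-P[1];d=max(e,key=np.linalg.norm)
    print(th,[round(np.linalg.norm(q),4) for q in e],P.mean(0),np.arctan2(d[1],d[0])%np.pi-np.pi)
E
python3 st.py
```

```text
319 192
32 [np.float64(0.0114), np.float64(0.0383)] [0.59773315 0.14167459] -0.5123079358434994
34 [np.float64(0.0114), np.float64(0.0476)] [0.60173952 0.13938962] -0.512307935843499
36 [np.float64(0.0509), np.float64(0.0122)] [0.60231787 0.13860974] -0.5251361430955508
38 [np.float64(0.0122), np.float64(0.0509)] [0.60231787 0.13860974] -0.512307935843499
9.5 [0.6027 0.1361 0.1874] yaw 2.6217 [-0.09 -0.49 -0.25] [-0.034 -0.01  -0.017] 0.5862169555201475
q6 -1.0207 eff [ 2.42000e-02 -5.14069e+01 -3.49567e+01 -5.00000e-04 -1.07000e-02
 -5.00000e-04]
```

View pics/w8c.png

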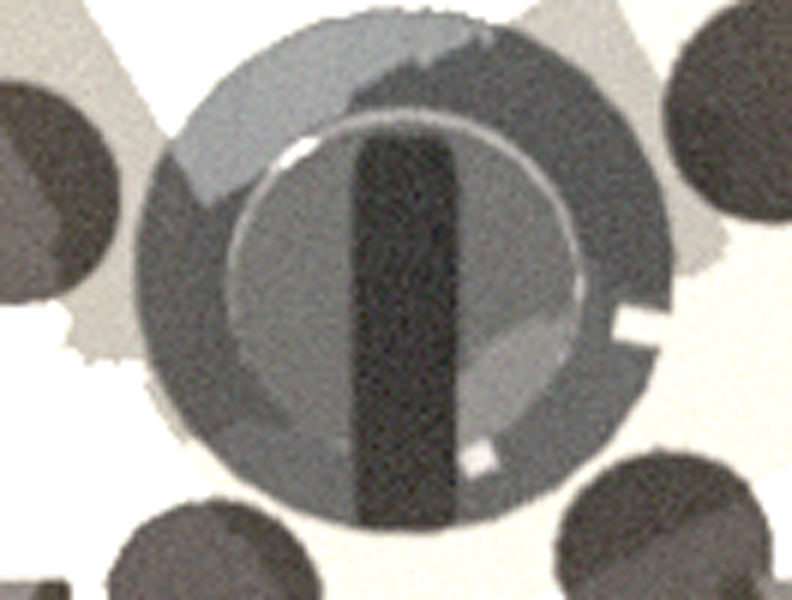

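View pics/s8c.png

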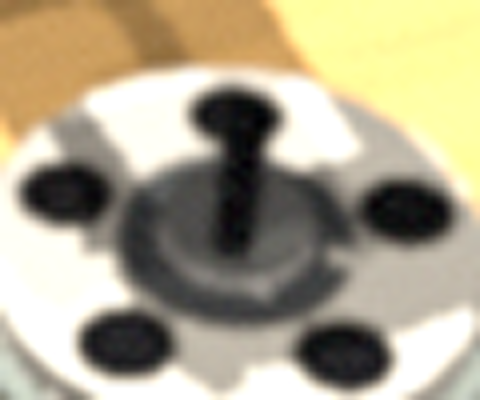

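Run:
```python
from h import *
print(ctrl.hand_in())
```

```text
the job is handed in; nothing more can be done
None
```

I turned the white reel's knob clockwise to home and about two clicks past it. Then I let go, lifted clear and handed the job in at about 9.5 s. I did not touch the bare plate's knob or the look-alikes.

- **Turn:** The knob went 0.75 rad clockwise in all. The torque rose from about 0.05 to about 0.2 N m between 0.30 and 0.40 rad, which I took as home. From then on the nub stayed still while the bar kept turning.
- **Slip:** In the last wrist picture the bar is about 0.39 rad past the nub, against the 0.4 asked for.
- **After release:** The wrist force was back to zero and the gripper was clear of the knob. It rose to about 9 N at most in my readings.
- **Disagreement with the description:** The text says the nub points at the white rib when the screw is home. Instead, it stopped about 0.96 rad clockwise of the rib, and on the bare plate, which starts at 0, nub and rib coincide. The rib therefore seems to mark 0 rather than home, so I relied on the torque step and the nub standing still.

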